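# Feel the packer's height and park it in the matching checking bay

### The job

First feel a step of the aluminium stair gauge with the fingertips, then feel the flat top of the height packer, to learn which steps its height lies between. Then slide it along the bench, without lifting or tipping it, into the bay whose crossbar it just passes under and whose flap it lifts, fully home against the stop, and leave it there. Leave the other things on the bench where they are.

Things in the scene. Friction and masses are not known exactly. Their poses are not given: they have to be found in the camera images.
- packer: Height packer: dark wooden base 130 (its x) x 84 (y) x 26 mm tall, a flat white head 122 x 76 mm rising from its middle, locked firmly (no give under a touch) at an unknown height: total height 38 to 51.5 mm, different every time. 0.25 to 0.6 kg, slides flat on the bench (friction hidden). Origin: centre of the underside, z up; both ends alike.
- rack: Fixed plywood rail, 40 mm tall, behind a row of three checking bays, which stand at this body's y = -104, 0 and +104 mm (which bay stands where changes) with the same yaw. Its x axis points into the bays, away from the robot. Origin on the bench, level with the bays' origins.
- bay_low: Fixed bay with blue crossbar and flap; the bench is its floor. 92 mm wide inside, plywood walls 5 mm thick, 52 mm tall. +x points inward, y across; origin on the bench, on the centre line. Mouth at x = -50 mm; crossbar at x = -50 to -38, underside 42 mm up. Stop face at x = +45, so the packer fully home has its centre at x = -20 and sticks out 35 mm.
- flap_low (a joint): Blue flap (40 g) in the blue bay, hinged behind the crossbar. rad: 0 = hanging on its stop, lower edge (50 mm inward of the hinge) 34.5 mm above the bench; grows about 0.02 rad per mm as a packer passing below lifts it.
- bay_mid: Fixed bay with yellow crossbar and flap; the bench is its floor. 92 mm wide inside, plywood walls 5 mm thick, 57 mm tall. +x points inward, y across; origin on the bench, on the centre line. Mouth at x = -50 mm; crossbar at x = -50 to -38, underside 47 mm up. Stop face at x = +45, so the packer fully home has its centre at x = -20 and sticks out 35 mm.
- flap_mid (a joint): Yellow flap (40 g) in the yellow bay, hinged behind the crossbar. rad: 0 = hanging on its stop, lower edge (50 mm inward of the hinge) 39.5 mm above the bench; grows about 0.02 rad per mm as a packer passing below lifts it.
- bay_high: Fixed bay with red crossbar and flap; the bench is its floor. 92 mm wide inside, plywood walls 5 mm thick, 62 mm tall. +x points inward, y across; origin on the bench, on the centre line. Mouth at x = -50 mm; crossbar at x = -50 to -38, underside 52 mm up. Stop face at x = +45, so the packer fully home has its centre at x = -20 and sticks out 35 mm.
- flap_high (a joint): Red flap (40 g) in the red bay, hinged behind the crossbar. rad: 0 = hanging on its stop, lower edge (50 mm inward of the hinge) 44.5 mm above the bench; grows about 0.02 rad per mm as a packer passing below lifts it.
- gauge: Fixed aluminium stair gauge, 108 (its x) x 60 (y) mm: three flat steps, each 36 mm long, centred at its x = -36, 0, +36 mm, with blue, yellow and red edge stripes; tops 42 (blue), 47 (yellow), 52 mm (red) above the bench, the same as the undersides of the crossbars of those colours. Origin: centre of the underside. It may stand left or right of the packer.
- glue_jar: Bystander: jar with an orange cap, 72 mm across, 90 mm tall; loose. Origin: its underside or middle.
- pliers: Bystander: red-handled pliers lying flat, 165 mm long; loose. Origin: its underside or middle.
- hammer: Bystander: hammer lying flat; loose. Origin: its underside or middle.
- screwdriver: Bystander: screwdriver lying flat; loose. Origin: its underside or middle.
- offcut_pale: Bystander: pale wooden offcut 100 x 45 x 35 mm; loose. Origin: its underside or middle.
- offcut_dark: Bystander: brown wooden offcut 80 x 40 x 40 mm; loose. Origin: its underside or middle.
Mind the look-alikes: they are no part of the job. What is shaped like the packer but pink or turquoise is not meant. What is shaped like the gauge but green is not meant.

How it is judged:
By the outcome, as a careful person would: the job done as asked, in the order asked, and still so for the second after the job is handed in, with the robot touching nothing.
It also fails if it takes over 72 s, if anything falls off the work surface, if the arm or the gripper's body presses on something with over 40 N, if the wrist force passes 120 N, or if a joint passes its speed limit or range.

### The arm

A 6-joint arm with a two-finger parallel gripper is mounted at the origin on the work surface. World frame = base frame: x ahead of the robot, y to its left, z up, the work surface at z = 0. Lengths are in mm, angles in degrees, forces in N, time in s.
With the tool pointing down it reaches from about 350 to 850 mm from the base axis. Payload 8.1 kg.
Tool frame: the origin (TCP) lies at the centre of the arm's flange, where the gripper is bolted on; the fingertips stand 173 mm ahead of it and the grasp point (between the pads) lies 155 mm ahead of it; z points along the fingers, y is the line along which they close (so a half turn about z gives the same grasp; the last joint's range is limited). The gripper opens to 85 mm and grips with 20 to 120 N. Pads are 22 mm wide; open, the fingers measure 114 mm over their backs; the gripper's body (76 mm by 85 mm) begins 54 mm behind the grasp point. The pads swing forward as they close: fully open they stand 13 mm farther back than shut.
Start: joints at [63.747, 7.471, 85.268, -0, 87.261, -4.893], TCP at [218.514, 558.801, 404.692] pointing down, gripper open.
Joint ranges: [-169.43, 169.43], [-51.17, 129.36], [1.28, 143.12], [-76.62, 256.62], [0, 156.53], [-152.29, 152.29]. Speed limits (degrees/s): [136.94, 136.94, 159.86, 180, 180, 180].

### API

Orientations are given as [roll, pitch, yaw] about the fixed x, y, z axes, in that order (R = Rz(yaw) Ry(pitch) Rx(roll)).
In Python, from bench import * gives the robot as it stands.
- The arm moves only by the shell command python3 -m jog 'ROWS' [FORCE]. ROWS is text: rows parted by semicolons, each of 7 numbers parted by spaces: the shift along the tool's x, y, z scaled (see below), then the turn, a rotation vector about the tool's x, y, z scaled (see below), then the closure, from -1 (fully open) to 1 (shut). In form: tx ty tz wx wy wz hand; .... A call has 1 to 5 rows; each row shifts and turns the commanded pose from where the row before left it, along the tool's axes as they then stand; what a row does not reach is not made up. The controller multiplies each number of a shift by 0.1 m and each number of a turn by 60 degrees. A row lasts 1/8 s, in which the tool goes at most 62.5 mm and 10.7 degrees, less where a joint would pass 70% of its speed; a pose out of reach is approached as far as the arm can. A call with a number of a shift or a turn outside -1 to 1 is refused whole. A call with a gripper value outside its range is refused whole. The fingers move at their own pace and stop on an object; FORCE is the grip in N (left out, the last holds). Time passes only in rows, so rows that do not move let the fingers close. It gives the time, the measured TCP pose, the force, the opening and the grip force at its end, in the units of the state.
- sense(): the state, without advancing time (a new reading comes with each control period).
- snapshot(name): name is "scene" or "top" or "wrist"; returns a dict with "img" (480x640x3 uint8, red, green, blue), "fx", "fy", "cx", "cy" (pixels), "extrinsics" (4x4, takes a point from camera to world coordinates). Camera axes: x right, y down, z forward; pixel columns grow to the right and rows downward; lengths in mm; the calibration is good to about 2 mm. A picture is of the moment at which its call begins. There is no depth.
- hand_in(): hands the job in; it is judged then, once.
The state is a dict: "time": time; "joint_pos": joint angles; "qd": joint speeds; "joint_efforts": joint torques, N m; "tool_pos": TCP position; "tcp_rot": TCP orientation; "ft_force": force on the tool from outside, world axes, zero at the start; "wrist_torque": the same for the moment, N m; "finger_gap": finger opening in mm; "grip_force": force on a finger pad.
Only numpy, scipy, OpenCV 4.12 (cv2) and the standard library are available. Lean on these libraries where they do the work, as an engineer would, in place of code of your own. Each camera call takes 0.05 s, during which the arm holds its last target. There are 200 camera calls.

## Working session

There is one attempt and no reset: what is moved stays moved. The work goes in short steps, Python scripts to look and compute and a shell command to move; the robot and the scene stay as the last step left them, time stands still between calls to the robot, and variables do not carry over. Pictures are saved under pics/ and viewed, at most 12 in all, crops included, and the job is handed in when it is done.

```bash
mkdir -p pics; ls; python3 - <<'E'
from bench import *
import cv2,pickle
for n in ("scene","top"):
    s=snapshot(n); pickle.dump(s,open(n+".pkl","wb")); cv2.imwrite(f"pics/{n}0.png",s["img"][...,::-1])
    print(n,s["fx"],s["cx"],s["cy"],s["extrinsics"])
print(sense())
E
```

```text
pics
scene 541.9192635551705 309.23395065511426 235.3879656446878 [[ 7.03908211e-01  3.85246627e-01 -5.96739697e-01  1.43004866e+03]
 [ 7.10267572e-01 -3.74956276e-01  5.95758145e-01 -9.44851804e+02]
 [ 5.76252126e-03 -8.43203906e-01 -5.37562988e-01  9.34598822e+02]
 [ 0.00000000e+00  0.00000000e+00  0.00000000e+00  1.00000000e+00]]
top 488.68413038144104 322.00259702210667 237.67208162937004 [[ 1.24963405e-02 -9.97839302e-01  6.45024733e-02  4.08664470e+02]
 [-9.99812086e-01 -1.15128639e-02  1.55963664e-02 -1.32153776e+01]
 [-1.48200592e-02 -6.46852499e-02 -9.97795663e-01  1.34554873e+03]
 [ 0.00000000e+00  0.00000000e+00  0.00000000e+00  1.00000000e+00]]
{'time': 0.1, 'joint_pos': array([ 6.37481727e+01,  7.51261650e+00,  8.53235468e+01,  1.03474923e-03,
        8.72628271e+01, -4.89405469e+00]), 'qd': array([-0.09141967, -0.13989895,  0.04854165, -0.03954156,  0.0731136 ,
       -0.04126176]), 'joint_efforts': array([ 2.01123134e-03, -5.70960045e+01, -5.01937795e+01, -8.87390615e-05,
        8.33817234e-03,  3.20651554e-05]), 'tool_pos': array([218.40712145, 558.61203942, 403.72509078]), 'tcp_rot': array([-1.79901459e+02, -9.47493243e-03,  1.58642169e+02]), 'ft_force': array([ 0.17114459, -0.19011181, -0.48681339]), 'wrist_torque': array([-0.00363955,  0.01598721,  0.01020637]), 'grip_force': 0.0, 'finger_gap': 85.43496906510975}
```

View pics/top0.png

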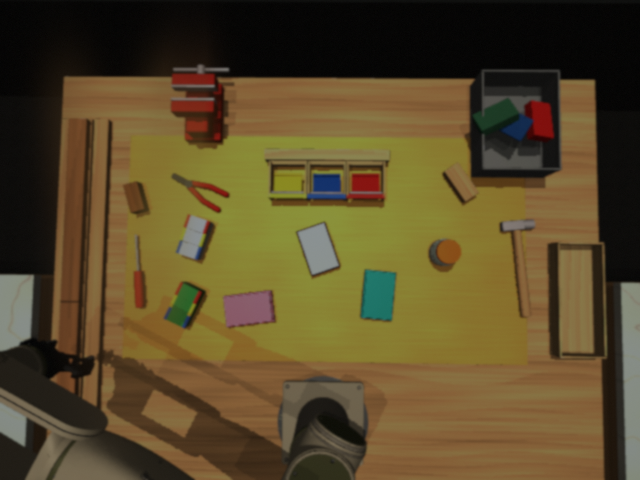

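View pics/scene0.png

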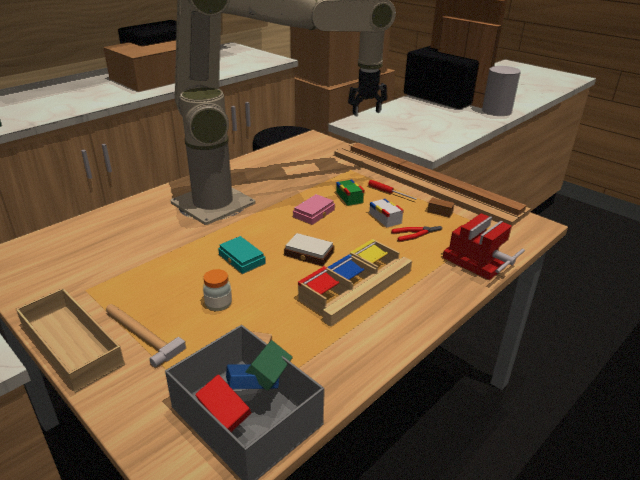

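Top view: the packer candidates are white (318,249), pink (249,308) and turquoise (378,294), so I choose the white one. The gauge candidates are aluminium (194,237) and green (185,304), so I choose the aluminium one. The bays run left to right: yellow (289,183), blue (327,184), red (366,185).

```bash
cat > h.py <<'E'
import numpy as np,cv2,pickle
def ray(s,uv,z):
    E=s["extrinsics"]; d=E[:3,:3]@np.array([(uv[0]-s["cx"])/s["fx"],(uv[1]-s["cy"])/s["fy"],1]); o=E[:3,3]
    return (o+d*(z-o[2])/d[2])[:2]
def proj(s,p):
    E=s["extrinsics"]; c=E[:3,:3].T@(np.array(p)-E[:3,3]); return np.array([s["fx"]*c[0]/c[2]+s["cx"],s["fy"]*c[1]/c[2]+s["cy"]])
def blobs(s,m,z,box,amin=30):
    x0,y0,x1,y1=box; k=np.zeros(m.shape,np.uint8); k[y0:y1,x0:x1]=m[y0:y1,x0:x1]*255
    out=[]
    for c in cv2.findContours(k,cv2.RETR_EXTERNAL,cv2.CHAIN_APPROX_NONE)[0]:
        if cv2.contourArea(c)<amin: continue
        w=np.array([ray(s,p,z) for p in c[:,0]+0.0],np.float32)
        out.append((cv2.contourArea(c),c[:,0].mean(0).round(1),cv2.minAreaRect(w)))
    return out
E
python3 - <<'E'
from h import *
s=pickle.load(open("top.pkl","rb")); im=s["img"]; hsv=cv2.cvtColor(im,cv2.COLOR_RGB2HSV)
H,S,V=[hsv[...,i].astype(int) for i in range(3)]
print("packer",blobs(s,(S<80)&(V>90),45,(285,210,350,285)))
print("gauge whites",blobs(s,(S<80)&(V>90),47,(165,205,220,270)))
print("yellow",blobs(s,(abs(H-27)<6)&(S>180)&(V>130),45,(265,160,310,205)))
print("blue",blobs(s,(abs(H-112)<10)&(S>120),45,(305,160,350,205)))
print("red",blobs(s,((H<6)|(H>174))&(S>150),50,(345,160,390,205)))
print("gblue",blobs(s,(abs(H-112)<12)&(S>100),42,(165,205,220,270),3))
print("gred",blobs(s,((H<8)|(H>172))&(S>120),52,(165,205,220,265),3))
a=cv2.resize(im[200:275,165:245],None,fx=5,fy=5,interpolation=3); b=cv2.resize(im[200:275,275:355],None,fx=5,fy=5,interpolation=3)
c=cv2.resize(im[145:210,255:400],None,fx=5.5,fy=5.5,interpolation=3)[:, :800]
o=np.hstack([a,b]); 
cv2.imwrite("pics/crop1.png",o[...,::-1]); cv2.imwrite("pics/crop2.png",c[...,::-1])
E
```

```text
packer [(1292.0, array([317.6, 248.4]), ((464.7491455078125, 18.621257781982422), (122.95104217529297, 78.87044525146484), 19.6451416015625))]
gauge whites [(692.5, array([191.4, 237.4]), ((491.9044189453125, 355.4423828125), (56.23079299926758, 109.51602172851562), 71.50457763671875))]
yellow [(311.5, array([288.5, 179.8]), ((643.1177368164062, 100.49917602539062), (40.74750900268555, 69.93653869628906), 0.5755607485771179))]
blue [(120.0, array([326. , 196.3]), ((604.8438720703125, -2.1764297485351562), (10.814366340637207, 96.55339050292969), 0.5914312601089478)), (373.5, array([326.3, 182.6]), ((640.0692138671875, -3.0794448852539062), (43.37602996826172, 67.25421905517578), 0.5507615804672241))]
red [(128.0, array([365. , 195.9]), ((605.1396484375, -104.95259094238281), (10.758318901062012, 93.29622650146484), 0.5843932628631592)), (373.5, array([365.3, 182.6]), ((641.5413818359375, -107.39921569824219), (40.49055862426758, 66.83488464355469), 0.5507692694664001))]
gblue [(19.5, array([198.4, 252.8]), ((448.11871337890625, 337.80364990234375), (6.834691524505615, 29.457658767700195), 73.05561828613281))]
gred [(26.0, array([206.5, 227. ]), ((517.5691528320312, 314.7570495605469), (8.505095481872559, 30.33525848388672), 73.07687377929688)), (26.5, array([213.2, 207.1]), ((571.3058471679688, 298.41351318359375), (34.71559143066406, 9.605551719665527), 59.830326080322266))]
```

View pics/crop1.png

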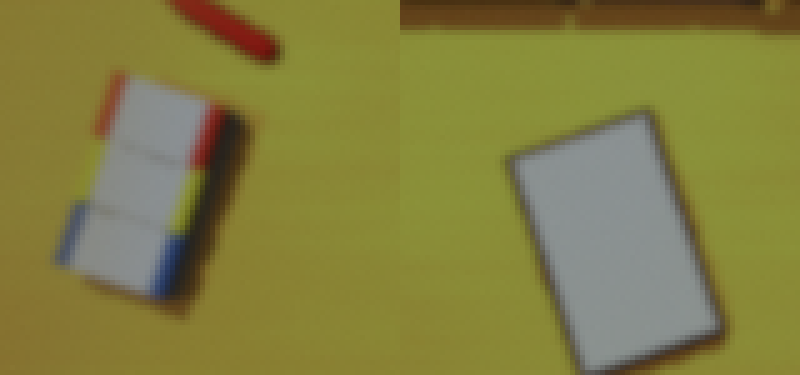

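View pics/crop2.png

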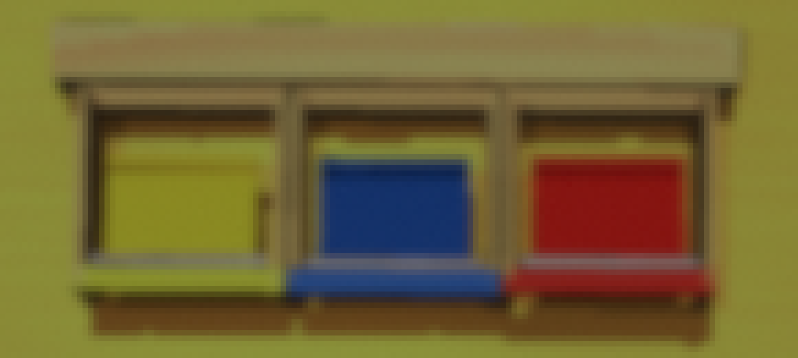

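Crop 1 shows the white packer on its dark base and the aluminium gauge with red far, yellow in the middle and blue near. Crop 2 shows the yellow, blue and red bays from left to right. I'll go to the yellow step first with the fingers shut.

```bash
cat > go.py <<'E'
# python3 go.py x y z yaw -> tool-frame shift (units) and yaw turn still to go, from the measured pose
import sys,numpy as np
from bench import *
from scipy.spatial.transform import Rotation as R
x,y,z,yaw=map(float,sys.argv[1:]); s=sense()
M=R.from_euler("xyz",s["tcp_rot"],degrees=True)
print("t",np.round(s["time"],2),"shift",(M.inv().apply(np.array([x,y,z])-s["tool_pos"])/100).round(4),"yaw turn",(-((yaw-s["tcp_rot"][2]+180)%360-180)/60).__round__(4),"pos",s["tool_pos"].round(2),"rot",s["tcp_rot"].round(2),"F",s["ft_force"].round(2))
E
python3 -m jog '-0.55 -0.15 0.2 0 0 0 1;-0.55 -0.15 0.2 0 0 0 1;-0.55 -0.15 0.2 0 0 0 1;-0.55 -0.15 0.2 0 0 0 1;-0.55 -0.15 0.2 0 0 0 1'
python3 -m jog '-0.55 -0.15 0.2 0 0 0 1;0 0 0 0 0 0 1;0 0 0 0 0 0 1'; python3 go.py 493 353 240 161
```

```text
time: 0.72
tool_pos: [448.4, 387.4, 303.7]
tcp_rot: [-180.0, -0.0, 158.6]
ft_force: [0.7, 1.0, -0.7]
finger_gap: -0.5
grip_force: 0.0
time: 1.1
tool_pos: [493.0, 354.6, 284.2]
tcp_rot: [-180.0, -0.1, 158.6]
ft_force: [-0.4, -0.0, 0.0]
finger_gap: 0.0
grip_force: 0.0
t 1.1 shift [-0.0067 -0.0145  0.4419] yaw turn -0.0403 pos [492.96 354.61 284.19] rot [-1.7996e+02 -6.0000e-02  1.5858e+02] F [-0.43 -0.    0.04]
```

```bash
python3 -m jog '0 0 0.2 0 0 0 1;0 0 0.2 0 0 0 1;0 0 0 0 0 0 1'; python3 - <<'E'
from bench import *
from h import *
s=snapshot("wrist"); pickle.dump(s,open("w1.pkl","wb")); im=s["img"].copy()
p=sense()["tool_pos"]; 
for z in (47,):
    u=proj(s,[p[0],p[1],z]).astype(int); print(u); cv2.circle(im,tuple(int(a) for a in u),5,(255,0,255),2)
cv2.imwrite("pics/w1.png",im[...,::-1])
E
```

```text
time: 1.48
tool_pos: [491.2, 354.6, 241.2]
tcp_rot: [-179.7, -0.2, 158.7]
ft_force: [-0.2, 0.6, -0.8]
finger_gap: 0.3
grip_force: 0.0
[321 293]
```

View pics/w1.png

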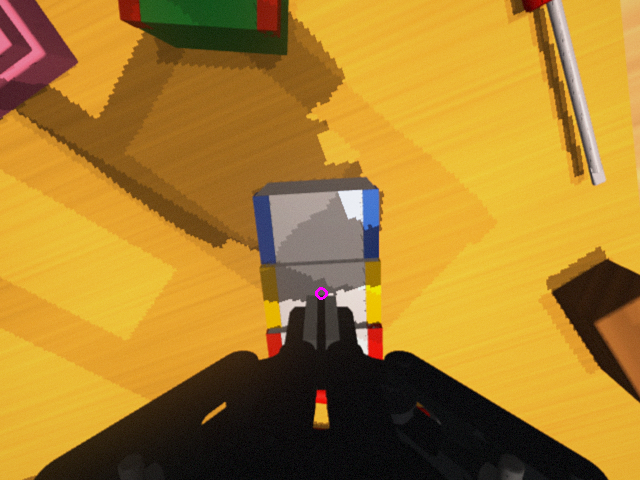

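The wrist view shows the point under the fingertips (321,293) in the middle of the yellow step, which spans rows 262–328 and columns 262–382. I'll descend there.

```bash
python3 -m jog '0 0 0.08 0 0 0 1;0 0 0.07 0 0 0 1;0 0 0 0 0 0 1;0 0 0 0 0 0 1'|egrep 'pos|force'; python3 -m jog '0 0 0.02 0 0 0 1;0 0 0.01 0 0 0 1;0 0 0 0 0 0 1'|egrep 'pos|ft_force'
```

```text
tool_pos: [493.2, 354.8, 229.8]
ft_force: [0.8, -0.3, 0.2]
grip_force: 0.0
tool_pos: [493.0, 354.7, 226.6]
ft_force: [0.5, -0.0, -0.5]
```

```bash
python3 -m jog '0 0 0.01 0 0 0 1;0 0 0 0 0 0 1;0 0 0 0 0 0 1'|egrep 'pos|ft_force';python3 -m jog '0 0 0.01 0 0 0 1;0 0 0 0 0 0 1;0 0 0 0 0 0 1'|egrep 'pos|ft_force'
```

```text
tool_pos: [493.1, 354.8, 225.7]
ft_force: [0.3, 0.1, 0.3]
tool_pos: [493.1, 354.8, 224.7]
ft_force: [0.1, -0.9, -0.2]
```

```bash
python3 -m jog '0 0 0.02 0 0 0 1;0 0 0.01 0 0 0 1;0 0 0 0 0 0 1'|egrep 'pos|ft_force'
for i in 1 ; do python3 -m jog '0 0 0.01 0 0 0 1;0 0 0 0 0 0 1;0 0 0 0 0 0 1'|egrep 'pos|ft_force';done; python3 -m jog '0 0 0.01 0 0 0 1;0 0 0 0 0 0 1;0 0 0 0 0 0 1'|egrep 'pos|ft_force'
```

```text
tool_pos: [493.0, 354.7, 221.5]
ft_force: [-0.5, 0.7, 0.6]
tool_pos: [493.1, 354.8, 220.7]
ft_force: [0.8, 1.0, -0.9]
tool_pos: [493.2, 354.9, 220.5]
ft_force: [-1.7, -1.8, 6.4]
```

```bash
python3 -m jog '0 0 0.01 0 0 0 1;0 0 0 0 0 0 1;0 0 0 0 0 0 1'|egrep 'pos|ft_force'; python3 -m jog '0 0 -0.2 0 0 0 1;0 0 -0.3 0 0 0 1;0 0 0 0 0 0 1' | egrep 'pos|ft_force'; python3 go.py 465 18.6 245 199.6
```

```text
tool_pos: [493.2, 354.9, 220.5]
ft_force: [-6.0, -4.4, 13.8]
tool_pos: [494.5, 355.6, 273.0]
ft_force: [-0.0, -0.7, 0.3]
t 5.03 shift [-0.9522 -3.2476  0.2658] yaw turn -0.6827 pos [494.45 355.64 272.95] rot [179.69   0.24 158.64] F [-0.03 -0.68  0.29]
```

```bash
python3 -m jog '-0.16 -0.54 0 0 0 0 1;-0.16 -0.54 0 0 0 0 1;-0.16 -0.54 0 0 0 0 1;-0.16 -0.54 0 0 0 0 1;-0.16 -0.54 0 0 0 0 1'|grep pos; python3 -m jog '-0.16 -0.54 0 0 0 -0.17 1;0 0 0 0 0 -0.17 1;0 0 0 0 0 -0.17 1;0 0 0 0 0 -0.17 1;0 0 0 0 0 0 1'|grep pos; python3 go.py 465 18.6 233 199.6;  python3 - <<'E'
from bench import *
from h import *
s=snapshot("wrist"); pickle.dump(s,open("w2.pkl","wb")); im=s["img"].copy()
p=sense()["tool_pos"]; u=proj(s,[p[0],p[1],45]).astype(int); print(u); cv2.circle(im,tuple(int(a) for a in u),5,(255,0,255),2)
cv2.imwrite("pics/w2.png",im[...,::-1])
E
```

```text
tool_pos: [468.7, 72.5, 268.5]
tool_pos: [464.9, 22.4, 268.4]
t 6.28 shift [ 0.0113 -0.0358  0.3544] yaw turn -0.0172 pos [464.94  22.35 268.44] rot [ 1.7999e+02 -1.0000e-02 -1.6143e+02] F [ 0.56  0.35 -0.15]
[319 268]
```

View pics/w2.png

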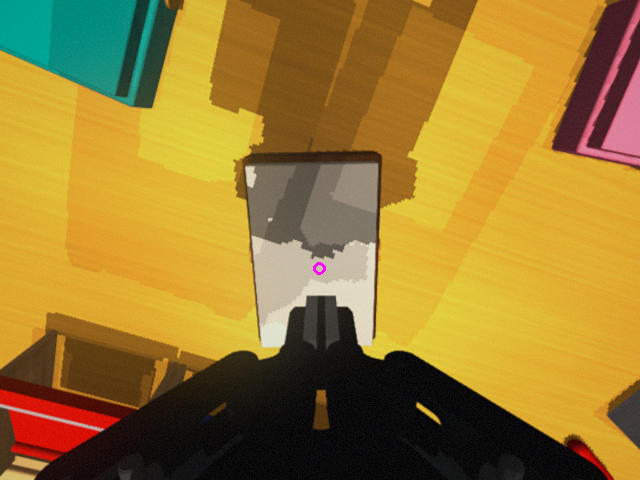

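```bash
python3 -m jog '0 0 0.2 0 0 0 1;0 -0.03 0.15 0 0 0 1;0 0 0.06 0 0 0 1;0 0 0 0 0 0 1;0 0 0 0 0 0 1'|egrep 'pos|ft_force'; python3 -m jog '0 0 0.01 0 0 0 1;0 0 0.01 0 0 0 1;0 0 0 0 0 0 1;0 0 0 0 0 0 1'|egrep 'pos|ft_force'
```

```text
tool_pos: [466.3, 19.6, 228.3]
ft_force: [-0.1, 0.2, -0.7]
tool_pos: [466.0, 19.6, 225.7]
ft_force: [-0.5, -0.5, -1.2]
```

```bash
python3 -m jog '0 0 0.01 0 0 0 1;0 0 0.01 0 0 0 1;0 0 0 0 0 0 1;0 0 0 0 0 0 1'|egrep 'pos|ft_force'
```

```text
tool_pos: [466.0, 19.6, 223.7]
ft_force: [-0.9, 0.3, -0.1]
```

```bash
python3 -m jog '0 0 0.01 0 0 0 1;0 0 0 0 0 0 1;0 0 0 0 0 0 1'|egrep 'pos|ft_force';python3 -m jog '0 0 0.01 0 0 0 1;0 0 0 0 0 0 1;0 0 0 0 0 0 1'|egrep 'pos|ft_force'
```

```text
tool_pos: [466.0, 19.6, 222.7]
ft_force: [0.3, 0.0, 0.6]
tool_pos: [466.0, 19.6, 221.7]
ft_force: [0.4, -1.1, -0.3]
```

```bash
python3 -m jog '0 0 0.01 0 0 0 1;0 0 0 0 0 0 1;0 0 0 0 0 0 1'|egrep 'pos|ft_force'
```

```text
tool_pos: [466.0, 19.6, 220.7]
ft_force: [0.1, 0.3, 0.1]
```

```bash
python3 -m jog '0 0 0.01 0 0 0 1;0 0 0 0 0 0 1;0 0 0 0 0 0 1'|egrep 'pos|ft_force'
```

```text
tool_pos: [466.0, 19.6, 219.7]
ft_force: [-0.2, -0.7, -0.0]
```

```bash
python3 -m jog '0 0 0.01 0 0 0 1;0 0 0 0 0 0 1;0 0 0 0 0 0 1'|egrep 'pos|ft_force'
```

```text
tool_pos: [466.0, 19.6, 218.7]
ft_force: [-0.1, -0.8, 0.5]
```

```bash
python3 -m jog '0 0 0.01 0 0 0 1;0 0 0 0 0 0 1;0 0 0 0 0 0 1'|egrep 'pos|ft_force'
```

```text
tool_pos: [466.1, 19.6, 217.7]
ft_force: [-0.1, 0.2, 0.5]
```

```bash
python3 -m jog '0 0 0.01 0 0 0 1;0 0 0 0 0 0 1;0 0 0 0 0 0 1'|egrep 'pos|ft_force'
```

```text
tool_pos: [466.0, 19.6, 216.7]
ft_force: [-0.3, -0.8, 0.3]
```

```bash
python3 -m jog '0 0 0.01 0 0 0 1;0 0 0 0 0 0 1;0 0 0 0 0 0 1'|egrep 'pos|ft_force'
```

```text
tool_pos: [466.0, 19.6, 215.7]
ft_force: [0.2, -0.5, 0.5]
```

```bash
python3 -m jog '0 0 0.01 0 0 0 1;0 0 0 0 0 0 1;0 0 0 0 0 0 1'|egrep 'pos|ft_force'
```

```text
tool_pos: [466.0, 19.6, 214.7]
ft_force: [0.1, 0.0, -0.5]
```

```bash
python3 -m jog '0 0 0.01 0 0 0 1;0 0 0 0 0 0 1;0 0 0 0 0 0 1'|egrep 'pos|ft_force'
```

```text
tool_pos: [466.1, 19.6, 213.7]
ft_force: [-0.4, -0.2, 0.2]
```

```bash
python3 -m jog '0 0 0.01 0 0 0 1;0 0 0 0 0 0 1;0 0 0 0 0 0 1'|egrep 'pos|ft_force'
```

```text
tool_pos: [466.0, 19.6, 212.7]
ft_force: [0.4, 1.2, 0.6]
```

```bash
python3 -m jog '0 0 0.01 0 0 0 1;0 0 0 0 0 0 1;0 0 0 0 0 0 1'|egrep 'pos|ft_force'
```

```text
tool_pos: [466.0, 19.6, 211.7]
ft_force: [-0.1, -0.1, 0.0]
```

```bash
python3 -m jog '0 0 0.01 0 0 0 1;0 0 0 0 0 0 1;0 0 0 0 0 0 1'|egrep 'pos|ft_force|gap'; python3 go.py 424 4 235 199.6
```

```text
tool_pos: [466.1, 19.6, 211.6]
ft_force: [-6.2, 0.1, 11.1]
finger_gap: 0.3
t 12.82 shift [ 0.4491 -0.0127 -0.2338] yaw turn -0.016 pos [466.15  19.55 211.61] rot [-1.8000e+02 -1.0000e-02 -1.6136e+02] F [-6.18  0.05 11.1 ]
```

The gauge step (47) gave contact at 220.5 and the packer at 211.6, so the packer is about 38.1 mm tall, below the blue step. It goes in the blue bay (low). I'll refine the packer pose from w2.

```bash
python3 -m jog '0 0 -0.2 0 0 0 1;0 0 -0.3 0 0 0 -1;0 0 -0.3 0 0 0 -1;0 0 0 0 0 0 -1'|egrep 'pos|gap'; python3 - <<'E'
from h import *
from bench import *
s=pickle.load(open("w2.pkl","rb"))
n1,n2,f1,f2=[ray(s,p,38) for p in [(246,164),(380,162),(261,345),(373,341)]]
print(n1,n2,f1,f2)
for a,b in((n1,f1),(n2,f2)): d=b-a; print(np.degrees(np.arctan2(d[1],d[0])))
d=n1-n2; print(np.hypot(*d),np.degrees(np.arctan2(d[1],d[0])))
a=np.radians(19.6); print("centre",(n1+n2)/2+61*np.array([np.cos(a),np.sin(a)]))
s=snapshot("wrist"); pickle.dump(s,open("w3.pkl","wb")); cv2.imwrite("pics/w3.png",s["img"][...,::-1])
E
```

```text
tool_pos: [467.2, 19.5, 293.6]
finger_gap: 54.3
[420.32600681 -36.66203808] [395.1521588   34.79003398] [534.22353465   3.38465605] [507.00557776  74.34708759]
19.371819020135558
19.476182646439515
75.75698796909515 -70.59172393064638
centre [465.20458742  19.5265437 ]
```

View pics/w3.png

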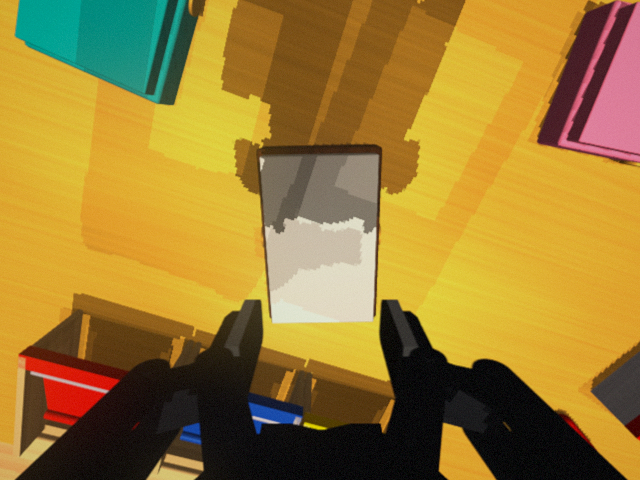

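w3 shows the packer unmoved, head corners about (260,155), (380,152), (375,320) and (272,322), with the fingers open on either side.

```bash
python3 go.py 420.9 3.9 240 -160.6
```

```text
t 13.38 shift [ 0.4841 -0.0017  0.5167] yaw turn -0.0126 pos [466.57  19.54 291.79] rot [-1.7994e+02  1.4000e-01 -1.6136e+02] F [0.24 0.75 0.16]
```

```bash
python3 -m jog '0.24 0 0 0 0 -0.013 -1;0.24 0 0.25 0 0 0 -1;0 0 0.25 0 0 0 -1;0 0 0 0 0 0 -1;0 0 0 0 0 0 -1'|egrep 'pos|gap';python3 go.py 420.9 3.9 194 -160.6
```

```text
tool_pos: [420.8, 4.0, 240.9]
finger_gap: 85.5
t 14.0 shift [-0.0006 -0.001   0.4689] yaw turn 0.0004 pos [420.83   3.98 240.89] rot [ 1.7999e+02 -2.0000e-02 -1.6057e+02] F [ 0.37  0.11 -0.14]
```

```bash
python3 -m jog '0 0 0.2 0 0 0 -1;0 0 0.2 0 0 0 -1;0 0 0.03 0 0 0 -1;0 0 0 0 0 0 -1'|egrep 'pos|gap|ft_f';python3 -m jog '0 0 0.02 0 0 0 -1;0 0 0.02 0 0 0 -1;0 0 0 0 0 0 -1'|egrep 'pos|gap|ft_f'; python3 - <<'E'
from bench import *
import cv2
cv2.imwrite("pics/w4.png",snapshot("wrist")["img"][...,::-1])
E
```

```text
tool_pos: [421.2, 3.9, 198.6]
ft_force: [0.1, 0.1, -0.1]
finger_gap: 85.6
tool_pos: [420.7, 3.9, 193.8]
ft_force: [0.1, -0.4, 0.7]
finger_gap: 85.4
```

View pics/w4.png

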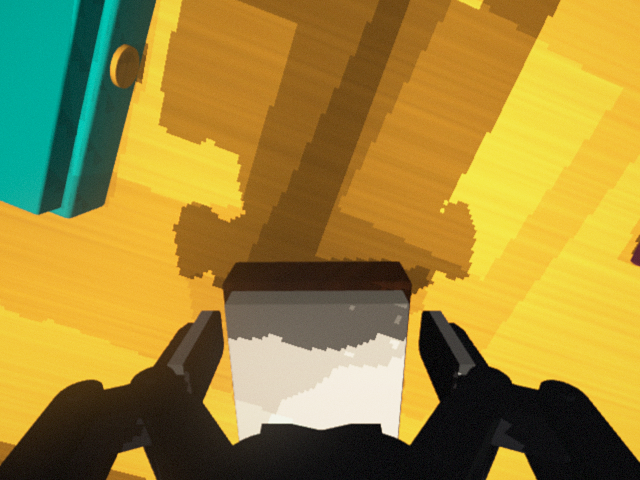

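w4 shows the fingers straddling the head (edges at columns 228 and 410, finger pads at 215 and 425). I'll close gently.

```bash
python3 -m jog '0 0 0.005 0 0 0 0;0 0 0 0 0 0 0;0 0 0 0 0 0 0' 20|egrep 'pos|gap|force'; python3 go.py 628 -2 193 -179.4
```

```text
tool_pos: [420.9, 3.8, 193.8]
ft_force: [-2.2, -1.2, 5.2]
finger_gap: 75.5
grip_force: 21.8
t 15.3 shift [-1.9342 -0.7433  0.0083] yaw turn 0.3135 pos [420.87   3.82 193.76] rot [-1.7998e+02  1.0000e-02 -1.6059e+02] F [-2.21 -1.18  5.2 ]
```

```bash
python3 -m jog '-0.035 -0.01 0 0 0 0.02 0;-0.07 -0.02 0 0 0 0.04 0;-0.07 -0.02 0 0 0 0.04 0;-0.07 -0.02 0 0 0 0.04 0;-0.07 -0.02 0 0 0 0.04 0'|egrep 'pos|gap|force'; python3 -m jog '-0.07 -0.02 0 0 0 0.04 0;-0.07 -0.02 0 0 0 0.04 0;-0.07 -0.02 0 0 0 0.04 0;-0.03 -0.02 0 0 0 0.014 0;0 0 0 0 0 0 0'|egrep 'pos|gap|force';  python3 go.py 478 -3.4 193 -179.4;python3 - <<'E'
from h import *
from bench import *
s=snapshot("top"); pickle.dump(s,open("t2.pkl","wb")); im=s["img"]
hsv=cv2.cvtColor(im,cv2.COLOR_RGB2HSV)
cv2.imwrite("pics/t2.png",np.ascontiguousarray(cv2.resize(im[140:270,260:400],None,fx=4.5,fy=4.5,interpolation=3))[...,::-1])
s=snapshot("scene"); cv2.imwrite("pics/s2.png",cv2.resize(s["img"][190:350,220:440],None,fx=3.5,fy=3.5,interpolation=3)[...,::-1])
E
```

```text
tool_pos: [453.5, 3.7, 193.7]
ft_force: [-6.4, 1.4, 10.1]
finger_gap: 75.7
grip_force: 22.2
tool_pos: [478.4, -2.0, 193.8]
ft_force: [-0.7, 0.9, 4.6]
finger_gap: 75.7
grip_force: 23.0
t 16.55 shift [ 0.0042 -0.014   0.0081] yaw turn -0.0006 pos [478.41  -2.   193.81] rot [ 1.7998e+02  4.0000e-02 -1.7944e+02] F [-0.66  0.91  4.59]
```

View pics/t2.png

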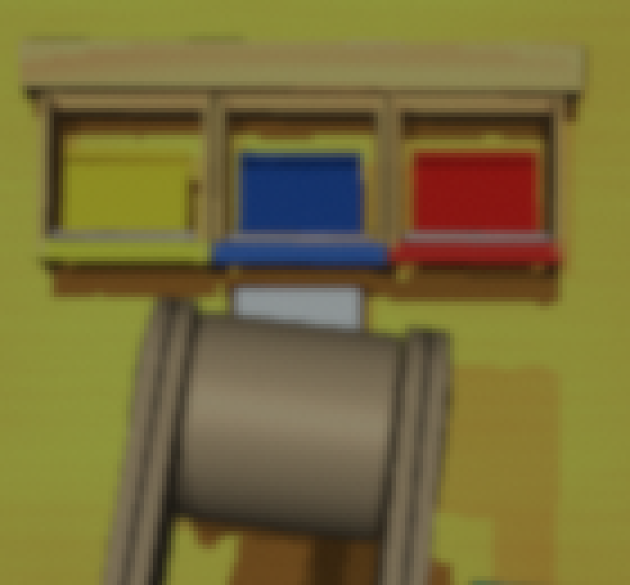

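t2 shows the head's front edge (columns 233–362) facing the blue bar (212–388), centred to within about 1.5 mm. I'll shift it by that and slide in.

```bash
python3 -m jog '-0.03 -0.007 0 0 0 0 0;-0.07 -0.007 0 0 0 0 0;-0.08 0 0 0 0 0 0;-0.08 0 0 0 0 0 0;-0.08 0 0 0 0 0 0'|egrep 'pos|gap|force'; python3 -m jog '-0.08 0 0 0 0 0 0;-0.08 0 0 0 0 0 0;-0.06 0 0 0 0 0 0;0 0 0 0 0 0 0'|egrep 'pos|gap|force'; python3 go.py 581 -2.4 193 -179.4
```

```text
tool_pos: [511.5, -3.3, 193.7]
ft_force: [-11.6, 0.2, 16.6]
finger_gap: 75.2
grip_force: 24.2
tool_pos: [534.1, -3.1, 193.8]
ft_force: [-3.9, -0.0, 8.0]
finger_gap: 75.5
grip_force: 23.8
t 17.77 shift [-0.4689  0.0022  0.0076] yaw turn -0.0002 pos [534.12  -3.1  193.79] rot [-1.7998e+02 -3.0000e-02 -1.7941e+02] F [-3.89 -0.    8.03]
```

```bash
python3 -m jog '-0.05 0 0 0 0 0 0;-0.07 0 0 0 0 0 0;-0.07 0 0 0 0 0 0;-0.07 0 0 0 0 0 0;0 0 0 0 0 0 0'|egrep 'pos|gap|force'; python3 -m jog '-0.05 0 0 0 0 0 0;-0.05 0 0 0 0 0 0;0 0 0 0 0 0 0'|egrep 'pos|gap|force'; python3 go.py 581 -2.4 193 -179.4
```

```text
tool_pos: [560.1, -2.8, 193.8]
ft_force: [-4.4, -0.3, 8.4]
finger_gap: 75.2
grip_force: 24.4
tool_pos: [569.9, -2.7, 193.8]
ft_force: [-5.8, -0.4, 9.7]
finger_gap: 75.2
grip_force: 24.6
t 18.77 shift [-0.1111  0.0022  0.0078] yaw turn -0.0002 pos [569.89  -2.73 193.8 ] rot [-1.7998e+02 -6.0000e-02 -1.7941e+02] F [-5.77 -0.37  9.67]
```

```bash
python3 -m jog '-0.03 0 0 0 0 0 0;-0.03 0 0 0 0 0 0;-0.02 0 0 0 0 0 0;0 0 0 0 0 0 0'|egrep 'pos|ft_force'; python3 -m jog '-0.02 0 0 0 0 0 0;0 0 0 0 0 0 0'|egrep 'pos|ft_force'
```

```text
tool_pos: [577.5, -2.6, 193.8]
ft_force: [-7.8, -0.6, 11.8]
tool_pos: [579.5, -2.6, 193.8]
ft_force: [-8.2, -0.3, 11.4]
```

```bash
python3 -m jog '-0.02 0 0 0 0 0 0;0 0 0 0 0 0 0'|egrep 'pos|ft_force'
```

```text
tool_pos: [581.5, -2.6, 193.8]
ft_force: [-8.5, -0.4, 11.5]
```

```bash
python3 -m jog '-0.02 0 0 0 0 0 0;0 0 0 0 0 0 0'|egrep 'pos|ft_force'
```

```text
tool_pos: [583.2, -2.6, 193.8]
ft_force: [-11.3, -0.4, 14.4]
```

```bash
python3 -m jog '-0.01 0 0 0 0 0 0;0 0 0 0 0 0 0'|egrep 'pos|ft_force'
```

```text
tool_pos: [583.6, -2.6, 193.7]
ft_force: [-17.6, -0.1, 19.2]
```

```bash
python3 -m jog '0 0 0 0 0 0 -1;0 0 0 0 0 0 -1;0 0 0 0 0 0 -1'|egrep 'pos|force|gap'; python3 -m jog '0 0 -0.1 0 0 0 -1;0 0 -0.2 0 0 0 -1;0.3 0 -0.2 0 0 0 0;0.4 0 0 0 0 0 1;0 0 0 0 0 0 1'|egrep 'pos|ft_force|gap'
python3 - <<'E'
from h import *
from bench import *
s=snapshot("wrist"); pickle.dump(s,open("w5.pkl","wb")); cv2.imwrite("pics/w5.png",s["img"][...,::-1])
E
python3 go.py 512 -3 205 -179.4
```

```text
tool_pos: [584.9, -2.5, 193.0]
ft_force: [-0.4, -1.4, -0.1]
finger_gap: 85.7
grip_force: 0.0
tool_pos: [513.0, -3.0, 243.9]
ft_force: [0.2, 1.0, -0.5]
finger_gap: 32.2
t 21.32 shift [0.0254 0.0015 0.3955] yaw turn -0.0004 pos [514.48  -3.12 244.56] rot [-1.7999e+02  9.0000e-02 -1.7942e+02] F [-0.81  0.91 -0.12]
```

View pics/w5.png

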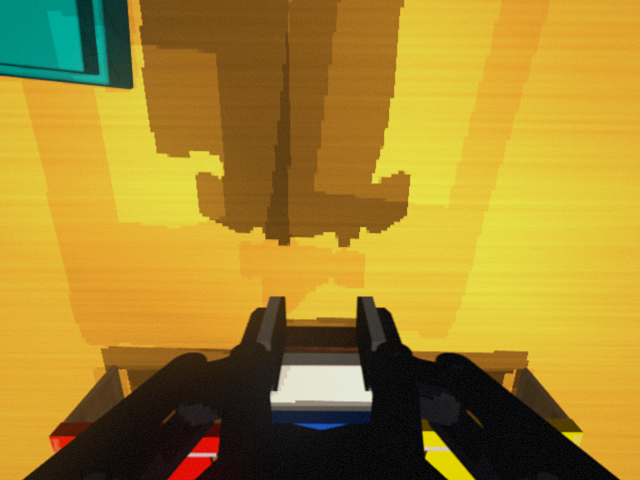

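w5 shows the packer's rear sticking out of the blue bay at (320,370), centred, with the blue bar over the head. The release was clean. Next I'll push on the base with the fingers shut to check that it is home.

```bash
python3 -m jog '0 0 0.2 0 0 0 1;0 0 0.2 0 0 0 1;0 0 0.16 0 0 0 1;0 0 0 0 0 0 1;0 0 0 0 0 0 1'|egrep 'pos|ft_force|gap'; python3 -m jog '-0.15 0 0 0 0 0 1;-0.1 0 0 0 0 0 1;0 0 0 0 0 0 1'|egrep 'pos|ft_force'; python3 -m jog '-0.05 0 0 0 0 0 1;-0.03 0 0 0 0 0 1;0 0 0 0 0 0 1'|egrep 'pos|ft_force'
```

```text
tool_pos: [515.6, -3.2, 188.0]
ft_force: [0.2, -0.3, 0.5]
finger_gap: 0.3
tool_pos: [540.9, -3.0, 188.0]
ft_force: [-1.1, 0.1, 0.9]
tool_pos: [548.0, -2.8, 187.2]
ft_force: [0.7, 0.2, -0.2]
```

```bash
python3 -m jog '-0.03 0 0 0 0 0 1;-0.02 0 0 0 0 0 1;0 0 0 0 0 0 1'|egrep 'pos|ft_force'; python3 -m jog '-0.02 0 0 0 0 0 1;0 0 0 0 0 0 1;0 0 0 0 0 0 1'|egrep 'pos|ft_force'
```

```text
tool_pos: [553.1, -2.8, 187.2]
ft_force: [-0.3, -0.1, 0.2]
tool_pos: [554.0, -2.8, 186.8]
ft_force: [-7.5, -1.1, 5.4]
```

```bash
python3 -m jog '-0.02 0 0 0 0 0 1;0 0 0 0 0 0 1;0 0 0 0 0 0 1'|egrep 'pos|ft_force'
```

```text
tool_pos: [554.7, -2.8, 186.3]
ft_force: [-15.1, -0.5, 10.9]
```

```bash
python3 -m jog '-0.01 0 0 0 0 0 1;0 0 0 0 0 0 1;0 0 0 0 0 0 1'|egrep 'pos|ft_force'
```

```text
tool_pos: [555.1, -2.7, 186.2]
ft_force: [-21.0, -1.1, 15.9]
```

```bash
python3 -m jog '0.05 0 0 0 0 0 1;0.2 0 0 0 0 0 1;0.4 0 -0.4 0 0 0 1;0.3 0 -0.5 0 0 0 1;0.2 0 -0.5 0 0 0 1'|egrep 'pos|ft_force'; python3 -m jog '0 0.4 -0.4 0 0 0 1;0 0.6 0 0 0 0 1;0 0.6 0 0 0 0 1;0 0.6 0 0 0 0 1;0 0 0 0 0 0 1'|egrep 'pos|ft_force'
python3 - <<'E'
from h import *
from bench import *
t=snapshot("top"); s=snapshot("scene")
a=cv2.resize(t["img"][140:240,250:405],(620,400)); b=cv2.resize(s["img"][215:325,280:430],(545,400))
cv2.imwrite("pics/f.png",cv2.resize(np.hstack([a,b]),(800,275))[...,::-1])
h=cv2.cvtColor(t["img"],cv2.COLOR_RGB2HSV).astype(int)
print(blobs(t,(h[...,1]<80)&(h[...,2]>90),38,(300,190,355,230),5)); print(sense()["time"],s["img"].shape)
E
```

```text
tool_pos: [441.6, -3.8, 328.2]
ft_force: [1.0, -0.3, 0.1]
tool_pos: [440.0, 219.8, 367.3]
ft_force: [-0.1, -0.1, -0.5]
[(292.0, array([326. , 204.7]), ((582.8361206054688, -2.388408660888672), (29.8282413482666, 75.450927734375), 0.5932098031044006)), (35.0, array([327.5, 192.6]), ((616.4110107421875, -6.251495361328125), (94.7125244140625, 10.078527450561523), 87.28813171386719))]
25.55 (480, 640, 3)
```

View pics/f.png

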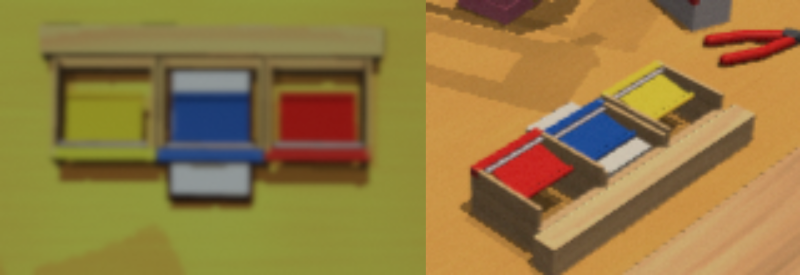

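The final picture shows the packer squarely in the blue bay: rear out at (210,180), head reaching the back (210,80), blue flap raised, and the other bays empty.

```bash
python3 -c "
from bench import *
print(hand_in())"
```

```text
the job is handed in; nothing more can be done
None
```

The packer felt about 38 mm tall, below the 42 mm blue step, so I slid it under the blue crossbar, home against the stop, and handed the job in at about 25.6 s with nothing else moved on purpose.

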